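Open the amber jar's bay of a sample cabinet with bypass doors

ROBOT

A 7-joint arm with a two-finger parallel gripper is mounted at the origin on the work surface. World frame = base frame: x ahead of the robot, y to its left, z up, the work surface at z = 0. Lengths are in m, angles in rad, forces in N, time in s.
With the tool pointing down it reaches from about 0.425 to 0.95 m from the base axis. Payload 4.7 kg.
Tool frame: the origin (TCP) lies midway between the tips of the shut fingers; the grasp point (between the pads) lies 19 mm behind it; z points along the fingers, y is the line along which they close (so a half turn about z gives the same grasp; the last joint's range is limited). The gripper opens to 85 mm and grips with 20 to 120 N. Pads are 22 mm wide; open, the fingers measure 114 mm over their backs; the gripper's body (76 mm by 85 mm) begins 54 mm behind the grasp point. The pads swing forward as they close: fully open they stand 13 mm farther back than shut.
Start: joints at [1.136, 0.469, -0.049, 1.532, 0.024, 1.141, -0.082], TCP at [0.267, -0.62, 0.231] pointing down, gripper open.
Joint ranges: [-2.59, 2.59], [-0.33, 1.99], [-1.39, 1.29], [0.1, 2.45], [-1.04, 4.18], [0.21, 1.99], [-2.66, 2.66]. Speed limits (rad/s): [2.57, 2.57, 3.14, 3.14, 3.14, 3.14, 3.14].

INTERFACE

Orientations are given as a rotation vector (axis times angle).
In Python, from rig import robot gives the robot as it stands.
- The arm moves only by the tool drive_tool, never from a script. Its argument "plan" is a list that holds one entry, the list of rows, each a list of 7 numbers: the turn, a rotation vector about the tool's x, y, z in units of 5 degrees (1.0 is 5 degrees), then the shift along the tool's x, y, z in units of 30 mm (1.0 is 30 mm), then the finger opening in mm, from 0 to 85.4. A call has 1 to 5 rows; each row shifts and turns the commanded pose from where the row before left it, along the tool's axes as they then stand; what a row does not reach is not made up. A row lasts 1/12 s, in which the tool goes at most 41.7 mm and 7.16 degrees, less where a joint would pass 70% of its speed; a pose out of reach is approached as far as the arm can. A call is refused whole if a number of a shift passes 1 or a number of a turn 1, either way. A call with a gripper value outside its range is refused whole. The fingers move at their own pace and stop on an object; the grip force is fixed at half the most. Time passes only in rows, so rows that do not move let the fingers close. It gives the time, the measured TCP pose, the force, the opening and the grip force at its end, in the units of the state.
- robot.get_state(): the state, without advancing time (a new reading comes with each control period).
- robot.capture(name): name is "side" or "top"; returns a dict with "img" (480x640x3 uint8, red, green, blue), "vfov" (degrees; the focal length in pixels is half the picture's height over the tangent of half this angle, whatever the lens; pixels are square), "cx", "cy" (the principal point, pixels), "R" (3x3) and "t" (3): a world point X has camera coordinates R X + t. Camera axes: x right, y down, z forward; pixel columns grow to the right and rows downward; lengths in m; the calibration is good to about 2 mm. A picture is of the moment at which its call begins. There is no depth.
- robot.job_done(): hands the job in; it is judged then, once.
Trained networks look in the newest picture that a camera, given by its name, has taken for a name from the list of things; names that differ only in an ending like _2 or _b are one class to them, and where a whole thing is asked for, a point or a joint stands for the part that bears it (a point fixed in the world has none). Each returns a list of dicts, best first, with "confidence" (0 to 1); they miss things now and then, are a little off and sometimes report something else, mostly with a low value. They report only what shows in the picture. A call takes as long as a camera call.
- robot.boxes_of(name, camera): "point" ([x, y, z] in m, in the coordinates of the camera as it stood for that picture, good to about 4 mm: the middle of the surface that is visible of it).
- robot.masks_of(name, camera): "pixels" (480x640 bool, what is visible of it).
The state is a dict: "time_s": time; "joint_positions": joint angles; "qd": joint speeds; "tau": joint torques, N m; "tcp_pos": TCP position; "orientation": TCP orientation; "force": force on the tool from outside, world axes, zero at the start; "torque": the same for the moment, N m; "finger_gap": opening from 0.0 (shut) to 1.0 (fully open); "grasp_force": force on a finger pad.
Only numpy, scipy, OpenCV 4.12 (cv2) and the standard library are available. Lean on these libraries where they do the work, as an engineer would, in place of code of your own. Each camera call takes 0.05 s, during which the arm holds its last target. There are 200 camera calls.

TASK

Open the bay of the sample cabinet in which the amber jar with the black lid stands: take the blue pull of that bay's white door and slide the door fully open, behind the grey middle door. Leave the other white door as it is and the jar standing where it is.

Things in the scene. Friction and masses are not known exactly. Their poses are not given: they have to be found in the camera images.
- cabinet: Low white cabinet, 220 deep x 448 wide x 172 mm high, fixed; clear top and back. Origin: centre of underside. Its x points from front (robot's side, 110 mm ahead of origin) to back, y to the robot's left, z up. Three bays; double track along y at the front: the grey middle door (144 mm wide, front track, no pull) is locked; the white left (+y) and right (-y) doors run behind it in the rear track.
- left_pull (a point): Centre of the left (+y) white door's blue pull: upright blade 12 mm thick along cabinet y, 48 deep along x, 70 high, standing 10 mm clear of the cabinet's front. In the cabinet's frame: x -144, z 140 mm, y +198 shut, +86 mm fully open (hard stop). Doors start shut or up to 30 mm ajar, need about 2 N, stay where left. Axes as the cabinet's.
- right_pull (a point): Centre of the right (-y) white door's blue pull, like the left one: in the cabinet's frame x -144, z 140 mm, y -198 mm with the door shut, -86 mm fully open (it opens towards +y). Axes as the cabinet's.
- amber_jar_center (a point): Centre of a loose amber glass jar with a black lid, 64 mm in diameter, 95 mm high, standing in the left or right bay, 125 to 155 mm from the cabinet's middle along y, seen through the clear top and back. A white jar with a white lid stands in the opposite bay; small white-capped vials stand in the middle bay.

How it is judged:
At the end, for the whole second after the job is handed in: The white door of the bay with the amber jar is within 15 mm of fully open (its pull no more than 101 mm from the cabinet's middle along the track), the other white door is within 15 mm of where it started, and the amber jar stands upright (within 10 degrees) within 20 mm of where it was (((y of amber_jar_center in the frame of cabinet above 0 m and y of left_pull in the frame of cabinet below 0.101 m and distance of right_pull from where it was at the start of the episode below 0.015 m) or (y of amber_jar_center in the frame of cabinet below 0 m and y of right_pull in the frame of cabinet above -0.101 m and distance of left_pull from where it was at the start of the episode below 0.015 m)) and angle between amber_jar_center's own z axis and vertical below 0.17 rad and distance of amber_jar_center from where it was at the start of the episode below 0.02 m); the robot touches nothing.
It fails at once if the white door of the bay without the amber jar is moved by more than 15 mm ((y of amber_jar_center in the frame of cabinet above 0 m and distance of right_pull from where it was at the start of the episode above 0.015 m) or (y of amber_jar_center in the frame of cabinet below 0 m and distance of left_pull from where it was at the start of the episode above 0.015 m)).
It also fails if it takes over 29 s, if anything falls off the work surface, if the arm or the gripper's body presses on something with over 40 N, if the wrist force passes 120 N, or if a joint passes its speed limit or range.

## Working session

There is one attempt and no reset: what is moved stays moved. The work goes in short steps, Python scripts to look and compute and a tool call to move; the robot and the scene stay as the last step left them, time stands still between calls to the robot, and variables do not carry over. Pictures are saved under pics/ and viewed, at most 10 in all, crops included, and the job is handed in when it is done.

Besides the shell and the picture viewer there is one more tool, called after ">>>" as a command line: name --argument value ..., lists and objects as JSON in quotes. drive_tool: Moves the arm, as the interface text tells. Its arguments: {"type":"object","properties":{"plan":{"type":"array"}},"required":["plan"]}

```bash
mkdir -p pics; cat > h.py <<'E'
import numpy as np,cv2
from rig import robot
def look(cam,names):
    c=robot.capture(cam);R=np.array(c["R"]);t=np.array(c["t"])
    for n in names:
        for d in robot.boxes_of(n,cam)[:3]:
            print(cam,n,round(d["confidence"],2),np.round(R.T@(np.array(d["point"])-t),4))
    return c
E
python3 - <<'E'
from h import *
for k in("top","side"):
    c=look(k,["cabinet","left_pull","right_pull","amber_jar_center"])
    cv2.imwrite(f"pics/{k}0.png",c["img"][:,:,::-1])
    print(c["vfov"],c["cx"],c["cy"],np.round(c["R"],3).tolist(),np.round(c["t"],3))
s=robot.get_state();print(s["time_s"],s["tcp_pos"],s["orientation"])
E
```

```text
top cabinet 0.84 [ 0.5946 -0.0636  0.1694]
top left_pull 0.69 [0.4926 0.1415 0.1706]
top right_pull 0.64 [ 0.4406 -0.2305  0.1577]
52.5800668459245 318.91237531427646 232.16482611703262 [[-0.029, -1.0, -0.0], [-0.979, 0.029, -0.201], [0.201, -0.006, -0.98]] [0.036 0.603 0.837]
side cabinet 0.59 [ 0.6014 -0.095   0.1728]
side left_pull 0.85 [0.495  0.1385 0.154 ]
side right_pull 0.93 [ 0.4403 -0.2345  0.1771]
53.93566819425856 328.4323703706945 231.1312324259874 [[0.998, -0.06, -0.01], [-0.06, -0.948, -0.313], [0.01, 0.313, -0.95]] [-0.599  0.082  0.816]
0.5 [ 0.26646824 -0.62017122  0.23131678] [3.07714944e+00 6.32995207e-01 1.74193292e-05]
```

View pics/top0.png

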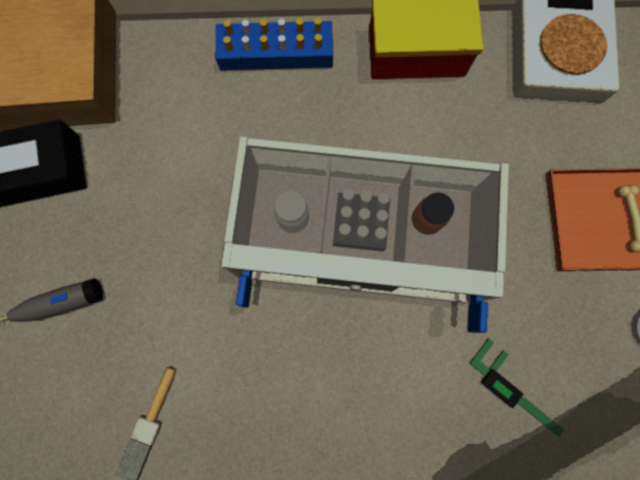

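View pics/side0.png

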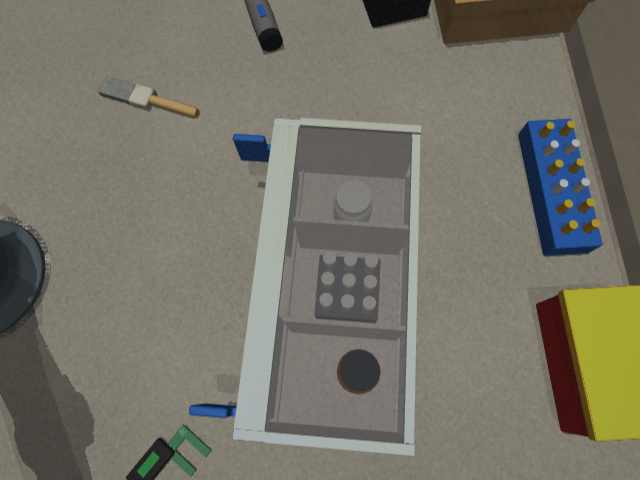

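The amber jar is in the right (-y) bay: top view (435,210), side view (358,371). The blue pull to take is the right one, at (478,313) in the top view and (210,410) in the side view. Next I'll measure its blade and the yaw.

```bash
python3 - <<'E'
from h import *
import itertools
cs={};ms={}
def ray(c,u,v):
    f=240/np.tan(np.radians(c["vfov"]/2));R=np.array(c["R"])
    return -R.T@np.array(c["t"]),R.T@np.array([(u-c["cx"])/f,(v-c["cy"])/f,1])
def onz(c,p,z):
    o,d=ray(c,*p);return (o+d*(z-o[2])/d[2])[:2]
for k in("top","side"):
    c=cs[k]=robot.capture(k);print(k,"cam",np.round(ray(c,0,0)[0],3))
    for n in("right_pull","left_pull","cabinet"):
        m=robot.masks_of(n,k)[0]["pixels"];
        if n!="cabinet": ms[k,n]=m
        v,u=np.nonzero(m)
        P=np.array([onz(c,p,.175) for p in zip(u,v)])
        (ctr,sz,a)=cv2.minAreaRect((P*1000).astype(np.float32));print(k,n,u.min(),u.max(),v.min(),v.max(),np.round(ctr,1),np.round(sz,1),round(a,1))
T=cs["top"]["img"][230:350,430:530,::-1];S=cs["side"]["img"][360:460,170:270,::-1]
cv2.imwrite("pics/crop.png",np.hstack([cv2.resize(T,(400,480)),cv2.resize(S,(400,480))]))
E
```

```text
top cam [0.423 0.024 0.941]
top right_pull 467 487 296 332 [ 442.5 -222.5] [30.5 56.7] 81.9
top left_pull 236 250 272 307 [492. 140.] [20.3 55.6] 82.8
top cabinet 222 507 137 333 [576.9 -54.7] [449.7 281. ] 81.9
side cam [ 0.595 -0.214  0.795]
side right_pull 189 236 404 417 [ 444.4 -232.6] [15.  58.1] 83.8
side left_pull 232 270 134 162 [494.1 126.9] [44.3 58.4] 83.3
side cabinet 189 420 119 455 [580.  -55.9] [449.5 277.4] 82.1
```

View pics/crop.png

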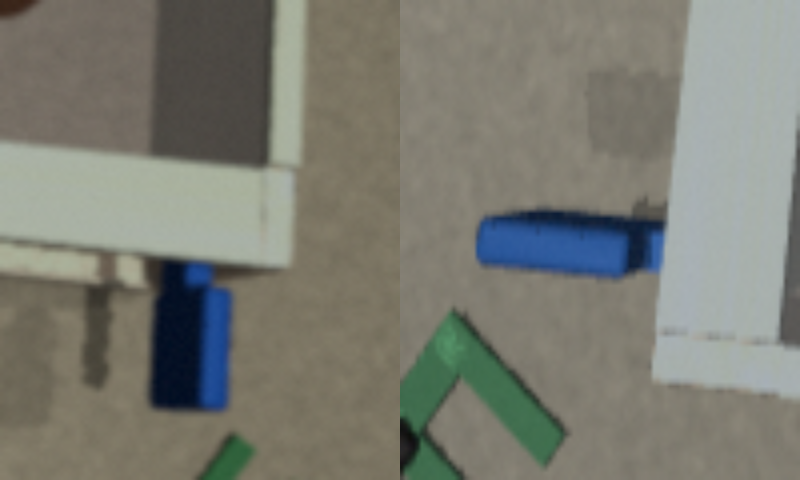

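The crops show the blade's bright top face: its centre is at about (484.3,317) in the top view and (208.8,411.5) in the side view. I'll triangulate from those.

```bash
python3 - <<'E'
from h import *
def P(c):
    f=240/np.tan(np.radians(c["vfov"]/2));K=np.array([[f,0,c["cx"]],[0,f,c["cy"]],[0,0,1]])
    return K@np.c_[c["R"],c["t"]]
A,B=P(robot.capture("top")),P(robot.capture("side"))
a=np.array([[484.3,317],[498.75,230+265/4],[247.1,141]]).T;b=np.array([[208.8,411.5],[170+255/4,360+382/4.8],[0,0]]).T
X=cv2.triangulatePoints(A,B,a[:,:2].astype(float),b[:,:2].astype(float));X=(X[:3]/X[3]).T;print("pull top, front right corner",np.round(X,4))
th=np.radians(-8.);tx=np.array([np.cos(th),np.sin(th)])
s=robot.get_state();p=s["tcp_pos"];print(p,s["time_s"]);y=np.array([-tx[1],tx[0]])
print("corner->pull in cab axes",(X[0]-X[1])[:2]@tx,(X[0]-X[1])[:2]@y)
d=X[0,:2]-np.array(p[:2]);print("delta cab x,y",d@tx,d@y)
import math
a=math.radians(23.2);print("delta tool", d@[math.cos(a),math.sin(a)], d@[math.sin(a),-math.cos(a)])
E
```

```text
pull top, front right corner [[ 0.4387 -0.2342  0.1719]
 [ 0.469  -0.2676  0.1568]]
[ 0.26651443 -0.62019095  0.23136821] 1.0
corner->pull in cab axes -0.034595866928189015 0.028852385872184905
delta cab x,y 0.11683260697829101 0.40616871178806807
delta tool 0.3103407994991189 -0.2868997536687165
```

>>> drive_tool --plan '[[[0,0,1,0,0,0,85],[0,0,1,0,0,0,85],[0,0,1,0,0,0,85],[0,0,1,0,0,0,85],[0,0,1,0,0,0,85]]]'

```text
time_s: 1.42
tcp_pos: [0.2665, -0.6202, 0.2313]
orientation: [3.141, -0.055, 0.0]
force: [-0.1, 0.5, 0.4]
finger_gap: 0.997
grasp_force: 0.0
```

>>> drive_tool --plan '[[[0,0,1,0,0,0,85],[0,0,0.24,0,0,0,85],[0,0,0,0.4,-1,0,85],[0,0,0,0.4,-1,0,85],[0,0,0,0.4,-1,0,85]]]'

```text
time_s: 1.83
tcp_pos: [0.3147, -0.5353, 0.2312]
orientation: [3.134, -0.218, 0.0]
force: [1.0, 0.6, 0.7]
finger_gap: 0.996
grasp_force: 0.0
```

>>> drive_tool --plan '[[[0,0,0,0.4,-1,0,85],[0,0,0,0.4,-1,0,85],[0,0,0,0.4,-1,0,85],[0,0,0,0.4,-1,0,85],[0,0,0,0.4,-1,0,85]]]'

```text
time_s: 2.25
tcp_pos: [0.3954, -0.3943, 0.2316]
orientation: [3.134, -0.215, 0.001]
force: [0.6, -0.5, -0.4]
finger_gap: 0.993
grasp_force: 0.0
```

>>> drive_tool --plan '[[[0,0,0,0.3,-1,0,85],[0,0,0,0.3,-1,0,85],[0,0,0,0,-1,0,85],[0,0,0,0,-1,0,85],[0,0,0,0,0,0,85]]]'

```text
time_s: 2.67
tcp_pos: [0.4309, -0.2727, 0.2315]
orientation: [-3.132, 0.201, -0.001]
force: [-0.1, 0.6, -0.6]
finger_gap: 0.997
grasp_force: 0.0
```

```bash
cat > g.py <<'E'
from h import *
from scipy.spatial.transform import Rotation as Ro
s=robot.get_state();p=np.array(s["tcp_pos"]);R=Ro.from_rotvec(s["orientation"]).as_matrix()
print(s["time_s"],p.round(4),R.round(3).tolist(),np.round(s["force"],1),s["finger_gap"],s["grasp_force"])
print("to target, tool units:",R.T@(np.array([.437,-.2345,.130])-p)/.03)
print("yaw deg",np.degrees(np.arctan2(R[1,0],R[0,0])))
E
python3 g.py
```

```text
2.6667 [ 0.4309 -0.2727  0.2315] [[0.992, -0.128, 0.001], [-0.128, -0.992, 0.003], [0.0, -0.003, -1.0]] [-0.1  0.6 -0.6] 0.9973439746225791 0.0
to target, tool units: [ 0.03790456 -1.27869278  3.38781468]
yaw deg -7.3261463193283065
```

>>> drive_tool --plan '[[[0,0,0.13,0.03,-0.64,0,85],[0,0,0,0,-0.64,0,85],[0,0,0,0,0,0.5,85],[0,0,0,0,0,0.3,85],[0,0,0,0,0,0,85]]]'

```text
time_s: 3.08
tcp_pos: [0.4342, -0.2415, 0.2055]
orientation: [-3.132, 0.235, 0.006]
force: [0.2, -0.1, -0.8]
finger_gap: 0.992
grasp_force: 0.0
```

```bash
python3 g.py; python3 - <<'E'
from h import *
T=look("top",["right_pull"])["img"][230:350,430:530,::-1];S=robot.capture("side")["img"][340:480,140:280,::-1]
cv2.imwrite("pics/crop2.png",np.hstack([cv2.resize(T,(400,480)),cv2.resize(S,(400,400)).copy() if 0 else cv2.resize(S,(400,480))]))
E
```

```text
3.0833 [ 0.4342 -0.2415  0.2055] [[0.989, -0.149, -0.004], [-0.149, -0.989, 0.001], [-0.004, -0.001, -1.0]] [ 0.2 -0.1 -0.8] 0.9923522477338386 0.0
to target, tool units: [ 0.06794535 -0.24266728  2.51819936]
yaw deg -8.572934413653446
top right_pull 0.77 [ 0.4254 -0.2266  0.1521]
```

View pics/crop2.png

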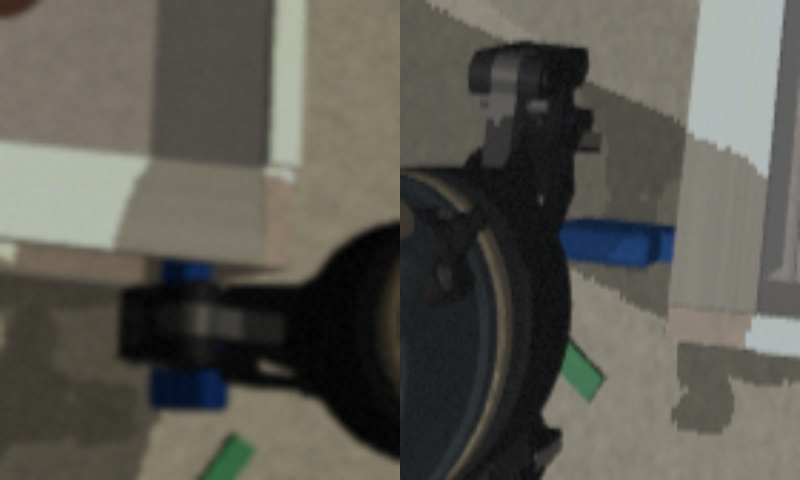

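The crops show the open gripper over the blade: pull at about (477,315) in the top view, with the far finger past it. Nothing is touching yet. Going down.

>>> drive_tool --plan '[[[0,0,-0.1,0.07,-0.24,0.3,85],[0,0,0,0,0,0.6,85],[0,0,0,0,0,0.8,85],[0,0,0,0,0,0.7,85],[0,0,0,0,0,0,85]]]'

```text
time_s: 3.65
tcp_pos: [0.4363, -0.2333, 0.1317]
orientation: [-3.131, 0.221, 0.011]
force: [-1.1, -0.2, -0.8]
finger_gap: 0.994
grasp_force: 0.0
```

```bash
python3 g.py
```

```text
3.65 [ 0.4363 -0.2333  0.1317] [[0.99, -0.14, -0.007], [-0.14, -0.99, 0.003], [-0.007, -0.002, -1.0]] [-1.1 -0.2 -0.8] 0.9939357435264169 0.0
to target, tool units: [0.02750248 0.03544263 0.05664335]
yaw deg -8.065573608531752
```

Clear of contact and aligned. Closing.

>>> drive_tool --plan '[[[0,0,0,0,0,0,40],[0,0,0,0,0,0,25],[0,0,0,0,0,0,15],[0,0,0,0,0,0,8],[0,0,0,0,0,0,8]]]'

```text
time_s: 4.07
tcp_pos: [0.4394, -0.235, 0.1363]
orientation: [3.133, -0.222, 0.003]
force: [0.7, -0.8, -0.6]
finger_gap: 0.291
grasp_force: 0.0
```

>>> drive_tool --plan '[[[0,0,0,0,0,0,6],[0,0,0,0,0,0,6],[0,0,0,0,0,0,6],[0,0,0,0,0,0,6]]]'

```text
time_s: 4.4
tcp_pos: [0.4392, -0.2347, 0.1361]
orientation: [3.133, -0.221, 0.002]
force: [-1.3, 1.2, 6.4]
finger_gap: 0.132
grasp_force: 58.7
```

>>> drive_tool --plan '[[[0,0,0,0,-0.3,0,6],[0,0,0,0,-0.5,0,6],[0,0,0,0,-0.5,0,6],[0,0,0,0,-0.5,0,6],[0,0,0,0,0,0,6]]]'

```text
time_s: 4.82
tcp_pos: [0.447, -0.1785, 0.1361]
orientation: [-3.133, 0.216, -0.001]
force: [-2.8, 3.1, 6.8]
finger_gap: 0.135
grasp_force: 59.2
```

```bash
python3 g.py
```

```text
4.8167 [ 0.447  -0.1785  0.1361] [[0.99, -0.138, 0.001], [-0.138, -0.99, 0.001], [0.001, -0.001, -1.0]] [-2.8  3.1  6.8] 0.1353609132706511 59.196065068244934
to target, tool units: [-0.07383954  1.89508141  0.20227753]
yaw deg -7.905049453569183
```

>>> drive_tool --plan '[[[0,0,0,0,-0.4,0,6],[0,0,0,0,-0.5,0,6],[0,0,0,0,-0.4,0,6],[0,0,0,0,-0.2,0,6],[0,0,0,0,0,0,6]]]'

```text
time_s: 5.23
tcp_pos: [0.4531, -0.135, 0.1361]
orientation: [-3.134, 0.218, -0.001]
force: [-2.6, 2.2, 7.3]
finger_gap: 0.133
grasp_force: 59.3
```

>>> drive_tool --plan '[[[0,0,0,0,-0.1,0,6],[0,0,0,0,-0.1,0,6],[0,0,0,0,0,0,6]]]'

```text
time_s: 5.48
tcp_pos: [0.4536, -0.1305, 0.1361]
orientation: [3.133, -0.221, 0.001]
force: [-3.6, 0.9, 6.9]
finger_gap: 0.134
grasp_force: 59.3
```

>>> drive_tool --plan '[[[0,0,0,0,-0.1,0,6],[0,0,0,0,-0.1,0,6],[0,0,0,0,0,0,6]]]'

```text
time_s: 5.73
tcp_pos: [0.4544, -0.125, 0.1361]
orientation: [3.133, -0.221, 0.001]
force: [-2.0, -1.0, 8.9]
finger_gap: 0.132
grasp_force: 59.4
```

```bash
python3 g.py
```

```text
5.7333 [ 0.4544 -0.125   0.1361] [[0.99, -0.14, 0.0], [-0.14, -0.99, -0.001], [0.0, 0.001, -1.0]] [-2.  -1.   8.9] 0.13197879686649255 59.37398135662079
to target, tool units: [-0.06208112  3.69586262  0.20770852]
yaw deg -8.072560098620144
```

>>> drive_tool --plan '[[[0,0,0,0,-0.1,0,6],[0,0,0,0,0,0,6]]]'

```text
time_s: 5.9
tcp_pos: [0.4544, -0.125, 0.1362]
orientation: [3.129, -0.224, 0.001]
force: [-3.5, -7.9, 7.8]
finger_gap: 0.13
grasp_force: 59.5
```

At the hard stop. Easing off, releasing and retreating upward.

>>> drive_tool --plan '[[[0,0,0,0,0.1,0,6],[0,0,0,0,0,0,40],[0,0,0,0,0,0,60],[0,0,0,0,0,0,60],[0,0,0,0,0,0,60]]]'

```text
time_s: 6.32
tcp_pos: [0.4543, -0.1245, 0.1351]
orientation: [-3.134, 0.221, 0.001]
force: [-0.3, 0.3, -0.8]
finger_gap: 0.693
grasp_force: 0.0
```

>>> drive_tool --plan '[[[0,0,0,0,0,0,60],[0,0,0,0,0,-0.5,60],[0,0,0,0,0,-0.8,60],[0,0,0,0,0,-1,60],[0,0,0,0,0,-1,60]]]'

```text
time_s: 6.73
tcp_pos: [0.4538, -0.1246, 0.2349]
orientation: [-3.133, 0.221, 0.003]
force: [0.5, -0.2, 0.2]
finger_gap: 0.704
grasp_force: 0.0
```

>>> drive_tool --plan '[[[0,0,0,0,0.9,-0.5,60],[0,0,0,0,1,0,60],[0,0,0,0,1,0,60],[0,0,0,0,1,0,60],[0,0,0,0,1,0,60]]]'

```text
time_s: 7.15
tcp_pos: [0.4333, -0.2715, 0.2494]
orientation: [3.134, -0.221, 0.0]
force: [0.8, -0.0, 0.0]
finger_gap: 0.701
grasp_force: 0.0
```

>>> drive_tool --plan '[[[0,0,0,0,1,0,60],[0,0,0,0,1,0,60],[0,0,0,0,0.5,0,60],[0,0,0,0,0,0,60]]]'

```text
time_s: 7.48
tcp_pos: [0.4214, -0.3488, 0.2489]
orientation: [3.131, -0.232, -0.001]
force: [0.9, 0.1, -0.7]
finger_gap: 0.703
grasp_force: 0.0
```

```bash
python3 g.py; python3 - <<'E'
from h import *
cv2.imwrite("pics/end.png",look("top",["right_pull","left_pull"])["img"][:,:,::-1]);look("side",["right_pull","left_pull"])
E
```

```text
7.4833 [ 0.4214 -0.3488  0.2489] [[0.989, -0.147, -0.001], [-0.147, -0.989, -0.002], [-0.001, 0.002, -1.0]] [ 0.9  0.1 -0.7] 0.7028647679538823 0.0
to target, tool units: [-0.04548373 -3.85174936  3.95719999]
yaw deg -8.473060362683473
top right_pull 0.93 [ 0.4571 -0.1248  0.167 ]
top left_pull 0.72 [0.4961 0.1421 0.171 ]
side right_pull 0.85 [ 0.4554 -0.1266  0.1763]
side left_pull 0.81 [0.4971 0.1447 0.154 ]
```

View pics/end.png

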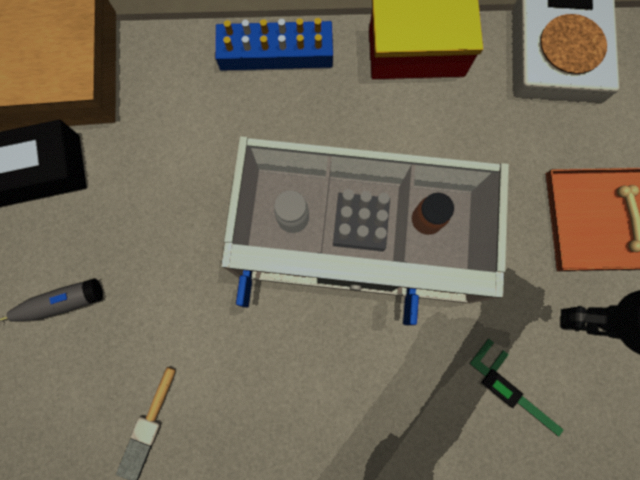

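The right pull is now at (411,307), fully open. The left pull (244,288) and the amber jar (435,210) haven't moved, and the arm is clear. Handing in.

```bash
python3 -c "
from rig import robot
print(robot.job_done())"
```

```text
the job is handed in; nothing more can be done
None
```

I slid the right (-y) white door, the amber jar's bay, open to its hard stop; the last picture shows the left door and the jar unmoved and the arm clear, and the job is handed in (no verdict came back).

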